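# Fit the splined lever to the bottle clamp

## Task

The bench clamp that holds the perfume bottles has lost its lever. Take the longer lever, the one whose hub has the cross-shaped splined hole, turn it so that its slots line up with the four ribs of the clamp's upright shaft, and thread it on until the hub sits flat and fully home on the round collar, then let go. Any of the four positions that fit will do; leave the shorter round-holed lever where it lies.

Things in the scene. Friction and masses are not known exactly. Their poses are not given: they have to be found in the camera images.
- lever_hole (a point): The lever to fit: loose, flat on the table, knob up, about 250 g, hub-heavy (centre of mass 20 mm from the hole). Point: centre of the hole, 11 mm above the underside; z up, x along the arm. Steel hub, 62 mm diameter, 22 mm high; through hole is a cross of two slots along x and y, each 16 mm wide, about 50 mm long. Arm runs to x = 150 mm.
- lever_grip (a point): Good place to grip that lever, 55 mm along x from its hole, same axes: middle of the straight aluminium arm, 14 mm wide, 16 mm high, underside flush with the hub's; the point is half-way up, 8 mm above the underside. Pinch the 14 mm width from above, firmly (about 40 N). A black knob, 22 mm diameter, stands up to 44 mm above the underside 83 mm further out.
- shaft_seat (a point): Clamp's upright splined shaft, rigid and locked. Point: on its axis, at the top of the 68 mm wide round collar on which the hub must rest, 68 mm above the table; z up, x and y along the ribs. Four ribs in a cross, 6 mm thick, reach 16 mm from the axis and 28 mm above the collar; a 12 mm wide nose ends 35 mm above it. The rest of the grey clamp lies below the collar.
- spare_hole (a point): The other lever, loose, not wanted: shorter (arm to x = 112 mm), smaller hub 44 mm in diameter with a plain round 20 mm hole, otherwise alike. Point: centre of its hole, half-way up the 22 mm hub; x along its arm.
There are look-alikes about, which are no part of the job. Leave any blue, green or orange look-alike of the part that bears lever_hole alone.

How it is judged:
By the outcome, as a careful person would: the job done as asked, in the order asked, and still so for the second after the job is handed in, with the robot touching nothing.
It also fails if it takes over 42 s, if anything falls off the work surface, if the arm or the gripper's body presses on something with over 40 N, if the wrist force passes 120 N, or if a joint passes its speed limit or range.

## Robot

A 6-joint arm with a two-finger parallel gripper is mounted at the origin on the work surface. World frame = base frame: x ahead of the robot, y to its left, z up, the work surface at z = 0. Lengths are in m, angles in degrees, forces in N, time in s.
With the tool pointing down it reaches from about 0.3 to 0.75 m from the base axis. Payload 8.5 kg.
Tool frame: the origin (TCP) lies midway between the tips of the shut fingers; the grasp point (between the pads) lies 19 mm behind it; y points along the fingers, z is the direction in which the jaws open and shut, and the axes are right-handed (so a half turn about y gives the same grasp; the last joint's range is limited). The gripper opens to 85 mm and grips with 20 to 120 N. Pads are 22 mm wide; open, the fingers measure 114 mm over their backs; the gripper's body (76 mm by 85 mm) begins 54 mm behind the grasp point. The pads swing forward as they close: fully open they stand 13 mm farther back than shut.
Start: joints at [-83.784, 21.807, 74.336, -0, 83.858, -12.336], TCP at [0.175, -0.521, 0.231] pointing down, gripper open.
Joint ranges: [-178.18, 178.18], [-50.72, 133.34], [12.68, 142.11], [-81.47, 261.47], [9.98, 163.14], [-165.26, 165.26]. Speed limits (degrees/s): [136.94, 136.94, 180, 180, 180, 180].

## Interface

Orientations are given as a 3x3 rotation matrix whose columns are the frame's x, y, z axes.
In Python, from rig import status, imaging, job gives the robot as it stands. The module is installed in compiled form; this text tells all that it offers.
- The arm moves only by the tool jog_arm, never from a script. Its argument "rows" is a list of rows, each an object of numbers: "hand": the opening, from 0 (shut) to 1 (fully open); "dx", "dy", "dz": the shift along the tool's x, y, z in cm; "ax", "ay", "az": the turn, a rotation vector about the tool's x, y, z in degrees. In form: [{"hand": .., "dx": .., "dy": .., "dz": .., "ax": .., "ay": .., "az": ..}, ...]. A call has exactly 5 rows; each row shifts and turns the commanded pose from where the row before left it, along the tool's axes as they then stand; what a row does not reach is not made up. A row lasts 1/12 s, in which the tool goes at most 41.7 mm and 7.16 degrees, less where a joint would pass 70% of its speed; a pose out of reach is approached as far as the arm can. A call is refused whole if a number of a shift passes 4.17 or a number of a turn 7.16, either way. A call with a gripper value outside its range is refused whole. The fingers move at their own pace and stop on an object; "newtons" is the grip in N (left out, the last holds). Time passes only in rows, so rows that do not move let the fingers close, or fill a call up. It gives the time, the measured TCP pose, the force and the opening at its end, in the units of the state.
- status.observe(): the state, without advancing time (a new reading comes with each control period).
- imaging.get_image(name): name is "scene" or "top" or "wrist"; returns the picture (384x512x3 uint8, red, green, blue); there is no depth.
- imaging.camera_model(name): a dict with "K" (3x3 intrinsics, pixels), "position" and "rotation" of the camera in the world; the wrist camera has in their place "tool_from_camera" (4x4, takes a point from camera to tool coordinates, whose origin is the TCP and whose axes are the tool frame's). Camera axes: x right, y down, z forward; pixel columns grow to the right and rows downward; lengths in m; the calibration is good to about 2 mm. A picture is of the moment at which its call begins: read the wrist's pose just before it. camera_model takes no time and is no camera call.
- job.close_job(): hands the job in, once; it reports no verdict.
The state is a dict: "time_s": time; "q": joint angles; "qvel": joint speeds; "joint_efforts": joint torques, N m; "position": TCP position; "tool_rot": TCP orientation; "ft_force": force on the tool from outside, world axes, zero at the start; "wrist_torque": the same for the moment, N m; "grip_width": finger opening in m.
Only numpy, scipy, OpenCV 4.12 (cv2) and the standard library are available. Lean on these libraries where they do the work, as an engineer would, in place of code of your own. Each camera call takes 0.05 s, during which the arm holds its last target.

## Working session

There is one attempt and no reset: what is moved stays moved. The work goes in short steps, Python scripts to look and compute and a tool call to move; the robot and the scene stay as the last step left them, time stands still between calls to the robot, and variables do not carry over. Pictures are saved under pics/ and viewed, and the job is handed in when it is done.

Besides the shell and the picture viewer there is one more tool, called after "Emit:" in YAML: its name, and indented under it one key for each argument. jog_arm: Moves the arm, as the interface text tells. Its arguments: {"type":"object","properties":{"rows":{"type":"array"},"newtons":{"type":"number"}},"required":["rows"]}

```bash
mkdir -p pics
python3 - <<'E'
from rig import status, imaging
import cv2,numpy as np,json
s=status.observe(); print(s)
for n in ["scene","top","wrist"]:
    im=imaging.get_image(n); cv2.imwrite(f"pics/{n}0.png",im[:,:,::-1])
    m=imaging.camera_model(n); print(n,{k:np.round(v,4).tolist() for k,v in m.items()})
E
```

```text
{'time_s': 0.0, 'q': array([-8.37849804e+01,  2.18397180e+01,  7.43844748e+01, -7.61554309e-05,
        8.38566947e+01, -1.23374047e+01]), 'qvel': array([ 0.01242004,  0.03323952, -0.00021107, -0.07561784, -0.03538768,
       -0.01294293]), 'joint_efforts': array([ 2.53971530e-04, -4.48458159e+01, -2.31274849e+01, -1.86073721e-04,
        4.84209406e-03,  5.02536159e-05]), 'position': array([ 0.17494562, -0.52113203,  0.23072534]), 'tool_rot': array([[-9.48032910e-01, -1.54149999e-04,  3.18172247e-01],
       [-3.18172142e-01,  1.40331171e-03, -9.48031919e-01],
       [-3.00355721e-04, -9.99999003e-01, -1.37943192e-03]]), 'ft_force': array([ 0.28641488, -0.87781826,  0.4649649 ]), 'wrist_torque': array([0.01122231, 0.00195876, 0.00933454]), 'grip_width': 0.08565542441019273}
scene {'K': [[386.5671, 0.0, 252.4117], [0.0, 386.5671, 188.9815], [0.0, 0.0, 1.0]], 'position': [1.043, 0.254, 0.963], 'rotation': [[-0.14, 0.8113, -0.5676], [0.9901, 0.1105, -0.0864], [-0.0074, -0.5741, -0.8188]]}
top {'K': [[382.2458, 0.0, 255.7566], [0.0, 382.2458, 197.8839], [0.0, 0.0, 1.0]], 'position': [0.3512, 0.158, 1.2513], 'rotation': [[-0.0061, -0.9959, 0.0905], [-0.9999, 0.0068, 0.008], [-0.0085, -0.0904, -0.9959]]}
wrist {'K': [[271.7603, 0.0, 261.6412], [0.0, 271.7603, 190.7401], [0.0, 0.0, 1.0]], 'tool_from_camera': [[-0.0, 0.9621, 0.2725, -0.0692], [0.0006, -0.2725, 0.9621, -0.142], [1.0, 0.0002, -0.0006, 0.001], [0.0, 0.0, 0.0, 1.0]]}
```

View pics/scene0.png

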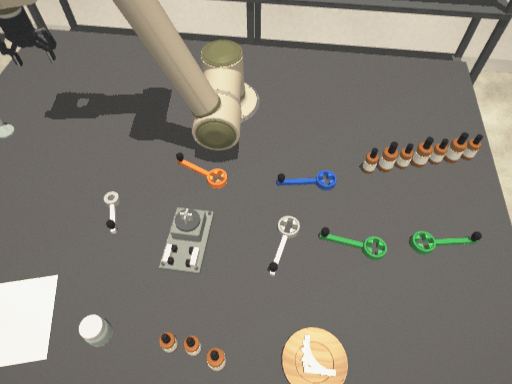

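View pics/top0.png

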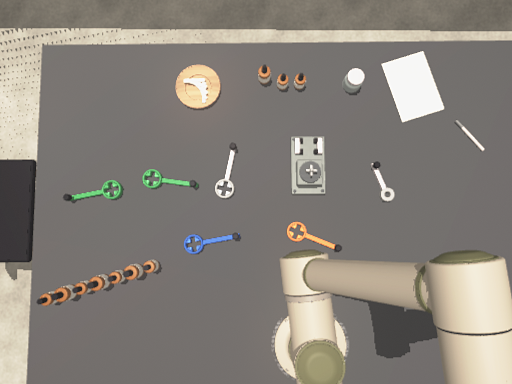

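View pics/wrist0.png

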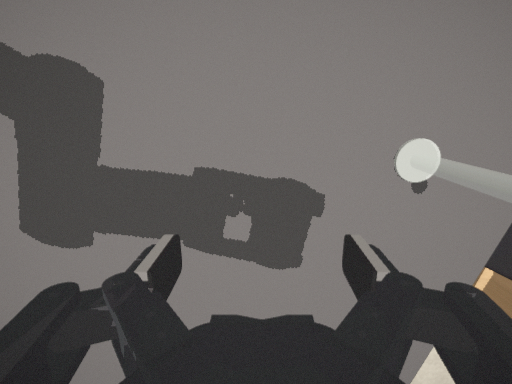

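Run:
```python
import cv2,numpy as np
t=cv2.imread("pics/top0.png");s=cv2.imread("pics/scene0.png")
a=cv2.resize(t[138:204,205:271],(396,396),interpolation=cv2.INTER_CUBIC)
b=cv2.resize(t[130:196,278:344],(396,396),interpolation=cv2.INTER_CUBIC)
cv2.imwrite("pics/c1.png",np.hstack([a,b]))
a=cv2.resize(s[210:276,250:316],(396,396),interpolation=cv2.INTER_CUBIC)
b=cv2.resize(s[200:266,155:221],(396,396),interpolation=cv2.INTER_CUBIC)
cv2.imwrite("pics/c2.png",np.hstack([a,b]))
```

```text
(no output)
```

View pics/c1.png

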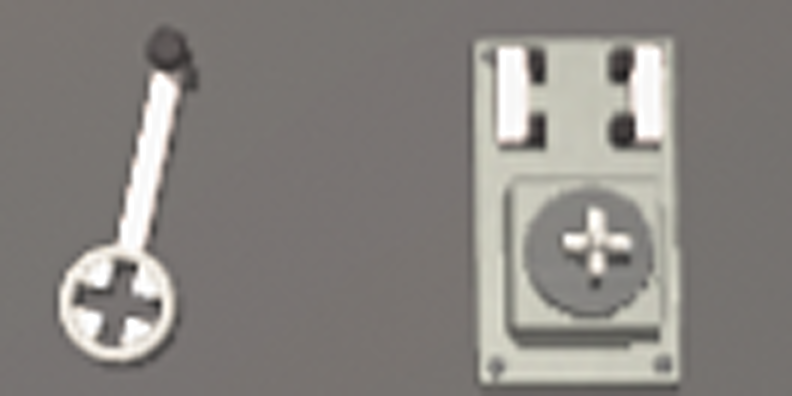

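View pics/c2.png

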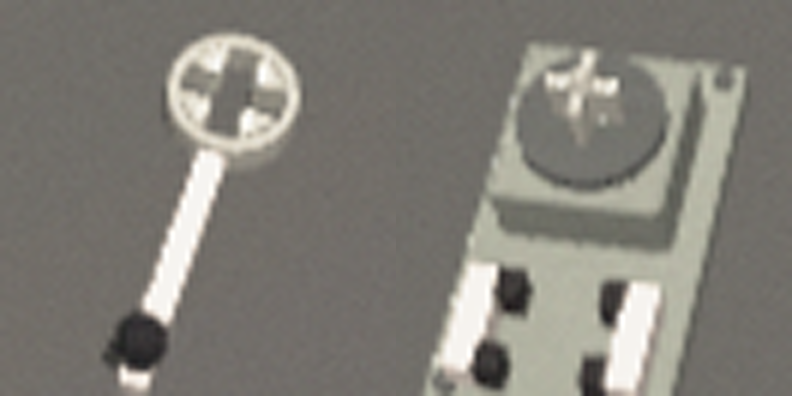

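Candidates (top image): grey cross-holed lever, hub (225,188); spare round-holed (387,195); blue (194,244); green (152,179) and (111,190); orange (297,231). The description fits only the grey one at (225,188). The crop confirms a cross hole and a longer arm; shaft at about (312,171).

```bash
cat > h.py <<'E'
import numpy as np,cv2
from rig import status,imaging
def cam(n,st=None):
    m=imaging.camera_model(n);K=np.array(m["K"])
    if n=="wrist":
        T=np.array(m["tool_from_camera"]);R=st["tool_rot"]@T[:3,:3];p=st["position"]+st["tool_rot"]@T[:3,3]
    else: R=np.array(m["rotation"]);p=np.array(m["position"])
    return K,R,p
def cast(c,uv,z):
    K,R,p=c; uv=np.atleast_2d(uv).astype(float)
    d=(R@np.linalg.inv(K)@np.c_[uv,np.ones(len(uv))].T).T
    return (p+d*((z-p[2])/d[:,2])[:,None])
def comp(mask,seed):
    n,l,st,ce=cv2.connectedComponentsWithStats(mask.astype(np.uint8),connectivity=8)
    ys,xs=np.nonzero(l);i=np.argmin((xs-seed[0])**2+(ys-seed[1])**2);k=l[ys[i],xs[i]]
    return l==k
E
python3 - <<'E'
from h import *
for n,hub,bb_l,col in [("top",(225,188),None,(312,171)),("scene",(288,227),None,(187,222))]:
    im=cv2.imread(f"pics/{n}0.png");c=cam(n);g=im.min(2)
    m=comp(g>165,(hub[0]+8,hub[1])); ys,xs=np.nonzero(m);print(n,len(xs),xs.min(),xs.max(),ys.min(),ys.max())
    P=cast(c,np.c_[xs,ys],0.022)
    h0=cast(c,hub,0.022)[0]
    # hub: points within 37mm of rough; outer circle
    for _ in range(5):
        near=P[np.linalg.norm(P[:,:2]-h0[:2],axis=1)<0.035]
        (cx,cy),r=cv2.minEnclosingCircle((near[:,:2]*1e3).astype(np.float32)); h0=np.array([cx/1e3,cy/1e3,.022])
    A=cast(c,np.c_[xs,ys],0.016);far=A[np.linalg.norm(A[:,:2]-h0[:2],axis=1)>0.042]
    vx,vy,x0,y0=cv2.fitLine((far[:,:2]*1e3).astype(np.float32),cv2.DIST_L2,0,.01,.01).ravel()
    if (x0-h0[0]*1e3)*vx+(y0-h0[1]*1e3)*vy<0:vx,vy=-vx,-vy
    print("hub",h0,"r mm",r,"arm yaw",np.degrees(np.arctan2(vy,vx)),"line off mm",(h0[0]*1e3-x0)*vy-(h0[1]*1e3-y0)*vx, "yaw centroid",np.degrees(np.arctan2(y0-h0[1]*1e3,x0-h0[0]*1e3)))
    # ribs: bright plus
    hh,ww=g.shape;yy,xx=np.mgrid[:hh,:ww];
    cr=g[col[1]-18:col[1]+18,col[0]-18:col[0]+18]
    np.set_printoptions(linewidth=250)
    print(cr[6:30:1,4:32])
E
```

```text
top 320 215 234 150 197
hub [0.4990929  0.27052246 0.022     ] r mm 33.95845413208008 arm yaw -11.700559 line off mm -1.179476839290146 yaw centroid -12.510065914987878
[[163 162 163 165 163 161 162 163 162 163 163 163 163 165 165 164 163 163 165 163 163 163 163 170 179 186 144 113]
 [170 173 171 172 172 171 174 175 177 179 177 165 161 160 175 177 175 174 174 174 173 173 175 173 179 184 146 114]
 [185 189 187 187 187 187 191 172 171 162 155 146 142 143 152 160 174 187 189 188 186 186 187 179 182 186 148 115]
 [187 190 189 188 189 179 174 145 139 130 127 127 127 127 126 130 140 157 173 185 186 186 186 181 183 188 151 116]
 [187 189 190 189 180 153 142 130 127 128 128 128 126 125 127 127 126 130 142 153 180 186 187 173 182 189 154 117]
 [186 189 189 181 153 132 129 128 129 129 129 125 161 153 130 125 126 127 127 128 158 182 186 169 165 184 151 116]
 [188 189 189 163 133 128 129 128 129 128 127 121 219 232 173 129 126 127 124 125 133 176 187 170 154 180 148 115]
 [189 192 170 141 129 129 130 129 129 128 126 116 230 245 192 132 125 127 126 125 125 159 185 171 154 178 150 116]
 [190 177 1
[... 4063 characters left out ...]
 165 150]
 [167 165 163 164 135 100  94 101 110 112 111 112 112 109 111 112 111 108 110 103  87  76 103 140 161 165 165 147]
 [166 164 166 167 162 141 108  92  90  98 101 109 107 108 109 105 107  90  90  85  94  98 146 161 162 162 159 137]
 [165 165 164 167 165 165 149 130  96  91  75  93  91  92  91  85  88  69 100 102 144 142 162 165 160 162 153 120]
 [160 159 163 163 166 164 166 162 142 138 132 115 101  99  98 101 115 134 142 144 163 166 162 165 165 162 150  99]
 [139 147 155 156 159 160 163 165 163 165 164 155 143 146 146 147 156 166 165 161 162 163 165 164 165 160 145  92]
 [113 118 124 125 130 134 138 143 143 149 151 156 160 167 166 166 165 162 162 159 161 162 164 165 165 159 136  91]]
```

Run:
```python
from h import *
c=cam("top");s=cam("scene")
print("collar top",cast(c,[310,171.6],.068),"ribs",cast(c,[311,169.7],.096))
im=cv2.imread("pics/top0.png").astype(int);g=im.min(2)
m=(g<150);m[:,:298]=0;m[:,322:]=0;m[:160]=0;m[184:]=0
# ribs ends in top: left(306,169.5) right(316.3,169.9) top(310.9,164.5) bottom(311,174)
P=cast(c,[[306,169.5],[316.3,169.9],[310.9,164.5],[311,175]],.096);print(P)
d=P[1]-P[0];print(np.degrees(np.arctan2(d[1],d[0])));d=P[2]-P[3];print(np.degrees(np.arctan2(d[1],d[0])))
# scene rib ends crop off (187-18+4,222-18+6)=(173,210)
P=cast(s,[[180,213],[191.5,214],[186.3,209],[184.5,217.5]],.096);print(P,P.mean(0));
d=P[1]-P[0];print(np.degrees(np.arctan2(d[1],d[0])))
```

```text
collar top [[ 0.54001716 -0.00246534  0.068     ]] ribs [[ 0.54138436 -0.00182564  0.096     ]]
[[ 0.54211537  0.01340374  0.096     ]
 [ 0.54064676 -0.01796419  0.096     ]
 [ 0.55744537 -0.00182757  0.096     ]
 [ 0.52505785 -0.00151343  0.096     ]]
-92.6805605746598
-0.5557172788057128
[[ 5.44080830e-01 -1.53325538e-02  9.60000000e-02]
 [ 5.42978840e-01  1.53700575e-02  9.60000000e-02]
 [ 5.29727159e-01 -1.84039163e-03  9.60000000e-02]
 [ 5.55887802e-01 -2.94049281e-04  9.60000000e-02]] [ 5.43168658e-01 -5.24234303e-04  9.60000000e-02]
92.05559982788733
```

```bash
cat >> h.py <<'E'
def plan(goal,yaw,n,hand,start=None,swing=None):
    """straight plan for a tool pointing down; yaw of tool z"""
    import json
    st=status.observe();R=st["tool_rot"];p=np.array(st["position"]) if start is None else np.array(start)
    phi=np.degrees(np.arctan2(R[1,2],R[0,2]));dy=yaw-phi if swing is None else swing
    D=(np.array(goal)-p)/n;out=[]
    print("from",p.round(4),"phi",round(phi,2),"turn",round(dy,2),"tilt y",R[:,1].round(4))
    for i in range(n):
        f=np.radians(phi+dy*i/n)
        z=np.array([np.cos(f),np.sin(f),0]);x=np.array([np.sin(f),-np.cos(f),0])
        out.append({"hand":hand,"dx":round(float(D@x)*100,2),"dy":round(-D[2]*100,2),"dz":round(float(D@z)*100,2),"ay":round(-dy/n,2)})
    for k in range(0,n,5): print(json.dumps(out[k:k+5]))
E
python3 -c "
from h import *
plan([0.50,0,0.24],90,25,1,swing=161.45)"
```

```text
from [ 0.175  -0.5212  0.2309] phi -71.45 turn 161.45 tilt y [-1.e-04  1.e-03 -1.e+00]
[{"hand": 1, "dx": -1.9, "dy": -0.04, "dz": -1.56, "ay": -6.46}, {"hand": 1, "dx": -2.06, "dy": -0.04, "dz": -1.34, "ay": -6.46}, {"hand": 1, "dx": -2.2, "dy": -0.04, "dz": -1.1, "ay": -6.46}, {"hand": 1, "dx": -2.31, "dy": -0.04, "dz": -0.85, "ay": -6.46}, {"hand": 1, "dx": -2.39, "dy": -0.04, "dz": -0.58, "ay": -6.46}]
[{"hand": 1, "dx": -2.44, "dy": -0.04, "dz": -0.31, "ay": -6.46}, {"hand": 1, "dx": -2.46, "dy": -0.04, "dz": -0.03, "ay": -6.46}, {"hand": 1, "dx": -2.44, "dy": -0.04, "dz": 0.24, "ay": -6.46}, {"hand": 1, "dx": -2.4, "dy": -0.04, "dz": 0.52, "ay": -6.46}, {"hand": 1, "dx": -2.33, "dy": -0.04, "dz": 0.78, "ay": -6.46}]
[{"hand": 1, "dx": -2.23, "dy": -0.04, "dz": 1.04, "ay": -6.46}, {"hand": 1, "dx": -2.09, "dy": -0.04, "dz": 1.29, "ay": -6.46}, {"hand": 1, "dx": -1.94, "dy": -0.04, "dz": 1.51, "ay": -6.46}, {"hand": 1, "dx": -1.75, "dy": -0.04, "dz": 1.72, "ay": -6.46}, {"hand": 1, "dx": -1.55, "dy": -0.04, "dz": 1.91, "ay": -6.46}]
[{"hand": 1, "dx": -1.32, "dy": -0.04, "dz": 2.07, "ay": -6.46}, {"hand": 1, "dx": -1.08, "dy": -0.04, "dz": 2.21, "ay": -6.46}, {"hand": 1, "dx": -0.83, "dy": -0.04, "dz": 2.31, "ay": -6.46}, {"hand": 1, "dx": -0.56, "dy": -0.04, "dz": 2.39, "ay": -6.46}, {"hand": 1, "dx": -0.29, "dy": -0.04, "dz": 2.44, "ay": -6.46}]
[{"hand": 1, "dx": -0.01, "dy": -0.04, "dz": 2.46, "ay": -6.46}, {"hand": 1, "dx": 0.26, "dy": -0.04, "dz": 2.44, "ay": -6.46}, {"hand": 1, "dx": 0.53, "dy": -0.04, "dz": 2.4, "ay": -6.46}, {"hand": 1, "dx": 0.8, "dy": -0.04, "dz": 2.32, "ay": -6.46}, {"hand": 1, "dx": 1.06, "dy": -0.04, "dz": 2.22, "ay": -6.46}]
```

Emit:
jog_arm:
  rows:
    - {"hand": 1,"dx": -1.9,"dz": -1.6,"ay": -6.5}
    - {"hand": 1,"dx": -2.1,"dz": -1.3,"ay": -6.5}
    - {"hand": 1,"dx": -2.2,"dz": -1.1,"ay": -6.5}
    - {"hand": 1,"dx": -2.3,"dz": -0.9,"ay": -6.5}
    - {"hand": 1,"dx": -2.4,"dz": -0.6,"ay": -6.5}

```text
invalid input at $.rows[0]: expected keys hand, dx, dy, dz, ax, ay, az
```

Emit:
jog_arm:
  rows:
    - {"hand": 1,"dx": -2.4,"dz": -0.3,"ay": -6.5}
    - {"hand": 1,"dx": -2.5,"dz": 0,"ay": -6.5}
    - {"hand": 1,"dx": -2.4,"dz": 0.2,"ay": -6.5}
    - {"hand": 1,"dx": -2.4,"dz": 0.5,"ay": -6.5}
    - {"hand": 1,"dx": -2.3,"dz": 0.8,"ay": -6.5}

```text
invalid input at $.rows[0]: expected keys hand, dx, dy, dz, ax, ay, az
```

Emit:
jog_arm:
  rows:
    - {"hand": 1,"dx": -2.2,"dz": 1.0,"ay": -6.5}
    - {"hand": 1,"dx": -2.1,"dz": 1.3,"ay": -6.5}
    - {"hand": 1,"dx": -1.9,"dz": 1.5,"ay": -6.5}
    - {"hand": 1,"dx": -1.8,"dz": 1.7,"ay": -6.5}
    - {"hand": 1,"dx": -1.6,"dz": 1.9,"ay": -6.5}

```text
invalid input at $.rows[0]: expected keys hand, dx, dy, dz, ax, ay, az
```

Emit:
jog_arm:
  rows:
    - {"hand": 1,"dx": -1.3,"dz": 2.1,"ay": -6.4}
    - {"hand": 1,"dx": -1.1,"dz": 2.2,"ay": -6.4}
    - {"hand": 1,"dx": -0.8,"dz": 2.3,"ay": -6.4}
    - {"hand": 1,"dx": -0.6,"dz": 2.4,"ay": -6.4}
    - {"hand": 1,"dx": -0.3,"dz": 2.4,"ay": -6.4}

```text
invalid input at $.rows[0]: expected keys hand, dx, dy, dz, ax, ay, az
```

Emit:
jog_arm:
  rows:
    - {"hand": 1,"dx": 0,"dz": 2.5,"ay": -6.4}
    - {"hand": 1,"dx": 0.3,"dz": 2.4,"ay": -6.4}
    - {"hand": 1,"dx": 0.5,"dz": 2.4,"ay": -6.4}
    - {"hand": 1,"dx": 0.8,"dz": 2.3,"ay": -6.4}
    - {"hand": 1,"dx": 1.1,"dz": 2.2,"ay": -6.4}

```text
invalid input at $.rows[0]: expected keys hand, dx, dy, dz, ax, ay, az
```

Emit:
jog_arm:
  rows:
    - {"hand": 1}
    - {"hand": 1}
    - {"hand": 1}
    - {"hand": 1}
    - {"hand": 1}

```text
invalid input at $.rows[0]: expected keys hand, dx, dy, dz, ax, ay, az
```

Run:
```python
from h import *
st=status.observe();im=imaging.get_image("wrist");cv2.imwrite("pics/w1.png",im[:,:,::-1]);np.save("w1.npy",[st],allow_pickle=True)
print(st["time_s"],st["position"],st["tool_rot"].round(4),st["q"],abs(st["qvel"]).max())
```

```text
0.15 [ 0.17498547 -0.52121135  0.23087116] [[-9.480e-01 -1.000e-04  3.182e-01]
 [-3.182e-01  1.000e-03 -9.480e-01]
 [-2.000e-04 -1.000e+00 -1.000e-03]] [-8.37823212e+01  2.18333538e+01  7.43698360e+01  1.29099258e-03
  8.38571062e+01 -1.23354718e+01] 0.2422786230145053
```

View pics/w1.png

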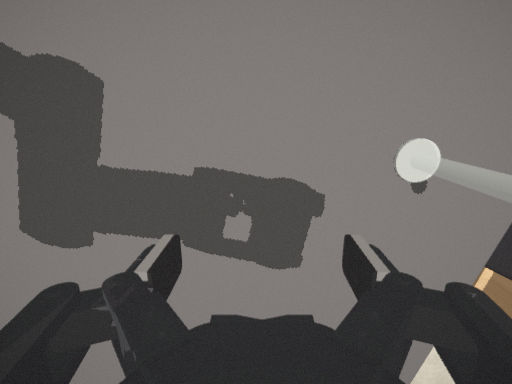

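All moves were refused because every key is required; the arm has not moved. Sending them again with all seven keys.

Emit:
jog_arm:
  rows:
    - {"hand": 1,"dx": -1.9,"dy": 0,"dz": -1.6,"ax": 0,"ay": -6.5,"az": 0}
    - {"hand": 1,"dx": -2.1,"dy": 0,"dz": -1.3,"ax": 0,"ay": -6.5,"az": 0}
    - {"hand": 1,"dx": -2.2,"dy": 0,"dz": -1.1,"ax": 0,"ay": -6.5,"az": 0}
    - {"hand": 1,"dx": -2.3,"dy": 0,"dz": -0.9,"ax": 0,"ay": -6.5,"az": 0}
    - {"hand": 1,"dx": -2.4,"dy": 0,"dz": -0.6,"ax": 0,"ay": -6.5,"az": 0}

```text
time_s: 0.62
position: [0.2403, -0.4151, 0.2311]
tool_rot: [[-0.624, -0.0, 0.781], [-0.781, 0.0, -0.624], [-0.0, -1.0, -0.0]]
ft_force: [-0.7, -0.4, 0.6]
grip_width: 0.0856
```

Run:
```python
from h import *
st=status.observe()
print(st["time_s"],st["position"],st["tool_rot"].round(4),st["q"],abs(st["qvel"]).max())
```

```text
0.6167 [ 0.2402574  -0.41509806  0.23113924] [[-6.245e-01 -1.000e-04  7.811e-01]
 [-7.811e-01  5.000e-04 -6.245e-01]
 [-3.000e-04 -1.000e+00 -4.000e-04]] [-7.41191676e+01  1.47552841e+01  8.49822316e+01  2.45799285e-04
  8.02894820e+01 -3.54772064e+01] 51.42562444581279
```

Works as planned; continuing.

Emit:
jog_arm:
  rows:
    - {"hand": 1,"dx": -2.4,"dy": 0,"dz": -0.3,"ax": 0,"ay": -6.5,"az": 0}
    - {"hand": 1,"dx": -2.5,"dy": 0,"dz": 0,"ax": 0,"ay": -6.5,"az": 0}
    - {"hand": 1,"dx": -2.4,"dy": 0,"dz": 0.2,"ax": 0,"ay": -6.5,"az": 0}
    - {"hand": 1,"dx": -2.4,"dy": 0,"dz": 0.5,"ax": 0,"ay": -6.5,"az": 0}
    - {"hand": 1,"dx": -2.3,"dy": 0,"dz": 0.8,"ax": 0,"ay": -6.5,"az": 0}

```text
time_s: 1.03
position: [0.3044, -0.3111, 0.2313]
tool_rot: [[-0.107, -0.0, 0.994], [-0.994, 0.0, -0.107], [-0.0, -1.0, -0.0]]
ft_force: [0.5, -0.2, 0.4]
grip_width: 0.0855
```

Emit:
jog_arm:
  rows:
    - {"hand": 1,"dx": -2.2,"dy": 0,"dz": 1.0,"ax": 0,"ay": -6.5,"az": 0}
    - {"hand": 1,"dx": -2.1,"dy": 0,"dz": 1.3,"ax": 0,"ay": -6.5,"az": 0}
    - {"hand": 1,"dx": -1.9,"dy": 0,"dz": 1.5,"ax": 0,"ay": -6.5,"az": 0}
    - {"hand": 1,"dx": -1.8,"dy": 0,"dz": 1.7,"ax": 0,"ay": -6.5,"az": 0}
    - {"hand": 1,"dx": -1.6,"dy": 0,"dz": 1.9,"ax": 0,"ay": -6.5,"az": 0}

```text
time_s: 1.45
position: [0.3676, -0.206, 0.2313]
tool_rot: [[0.444, 0.0, 0.896], [-0.896, -0.0, 0.444], [0.0, -1.0, 0.0]]
ft_force: [0.8, 0.0, 0.5]
grip_width: 0.0852
```

Emit:
jog_arm:
  rows:
    - {"hand": 1,"dx": -1.3,"dy": 0,"dz": 2.1,"ax": 0,"ay": -6.4,"az": 0}
    - {"hand": 1,"dx": -1.1,"dy": 0,"dz": 2.2,"ax": 0,"ay": -6.4,"az": 0}
    - {"hand": 1,"dx": -0.8,"dy": 0,"dz": 2.3,"ax": 0,"ay": -6.4,"az": 0}
    - {"hand": 1,"dx": -0.6,"dy": 0,"dz": 2.4,"ax": 0,"ay": -6.4,"az": 0}
    - {"hand": 1,"dx": -0.3,"dy": 0,"dz": 2.4,"ax": 0,"ay": -6.4,"az": 0}

```text
time_s: 1.87
position: [0.4315, -0.1013, 0.2313]
tool_rot: [[0.851, -0.0, 0.524], [-0.524, 0.0, 0.851], [-0.0, -1.0, 0.0]]
ft_force: [0.4, -0.3, 0.3]
grip_width: 0.0854
```

Emit:
jog_arm:
  rows:
    - {"hand": 1,"dx": 0,"dy": 0,"dz": 2.5,"ax": 0,"ay": -6.4,"az": 0}
    - {"hand": 1,"dx": 0.3,"dy": 0,"dz": 2.4,"ax": 0,"ay": -6.4,"az": 0}
    - {"hand": 1,"dx": 0.5,"dy": 0,"dz": 2.4,"ax": 0,"ay": -6.4,"az": 0}
    - {"hand": 1,"dx": 0.8,"dy": 0,"dz": 2.3,"ax": 0,"ay": -6.4,"az": 0}
    - {"hand": 1,"dx": 1.1,"dy": 0,"dz": 2.2,"ax": 0,"ay": -6.4,"az": 0}

```text
time_s: 2.28
position: [0.4966, 0.0026, 0.2312]
tool_rot: [[1.0, -0.0, -0.007], [0.007, 0.0, 1.0], [-0.0, -1.0, 0.0]]
ft_force: [-0.2, -0.6, -0.4]
grip_width: 0.0854
```

Emit:
jog_arm:
  rows:
    - {"hand": 1,"dx": 0,"dy": 0,"dz": 0,"ax": 0,"ay": 0,"az": 0}
    - {"hand": 1,"dx": 0,"dy": 0,"dz": 0,"ax": 0,"ay": 0,"az": 0}
    - {"hand": 1,"dx": 0,"dy": 0,"dz": 0,"ax": 0,"ay": 0,"az": 0}
    - {"hand": 1,"dx": 0,"dy": 0,"dz": 0,"ax": 0,"ay": 0,"az": 0}
    - {"hand": 1,"dx": 0,"dy": 0,"dz": 0,"ax": 0,"ay": 0,"az": 0}

```text
time_s: 2.7
position: [0.4959, 0.0006, 0.2314]
tool_rot: [[1.0, 0.0, 0.001], [-0.001, -0.0, 1.0], [0.0, -1.0, -0.0]]
ft_force: [-0.6, -1.7, 0.3]
grip_width: 0.0853
```

Run:
```python
from h import *
import pickle
st=status.observe();im=imaging.get_image("wrist");cv2.imwrite("pics/w2.png",im[:,:,::-1]);pickle.dump(st,open("w2.pkl","wb"))
print(st["time_s"],st["position"],st["tool_rot"].round(4),st["q"],abs(st["qvel"]).max())
```

```text
2.7 [0.49587919 0.00064925 0.23140627] [[ 1.e+00  0.e+00  1.e-03]
 [-1.e-03 -1.e-04  1.e+00]
 [ 0.e+00 -1.e+00 -1.e-04]] [-1.36297515e+01  1.63668862e+01  8.26191913e+01 -3.76211481e-03
  8.10122583e+01 -1.03572512e+02] 0.15552454024697204
```

View pics/w2.png

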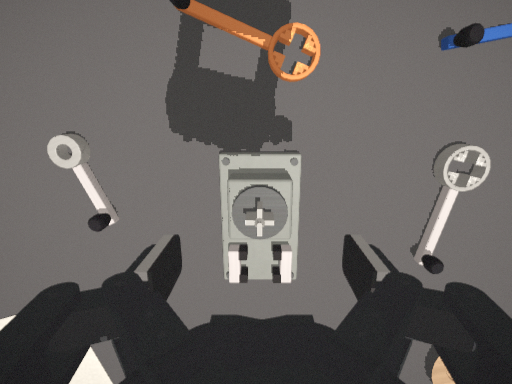

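Run:
```python
from h import *
import pickle
st=pickle.load(open("w2.pkl","rb"));c=cam("wrist",st);im=cv2.imread("pics/w2.png")
a=cv2.resize(im[180:250,225:295],(490,490),interpolation=cv2.INTER_CUBIC);cv2.imwrite("pics/w2c.png",a)
g=im.min(2)
m=comp((g>150),(260,222));m[:, :240]=0;m[:,280:]=0;m[:200]=0;m[240:]=0
ys,xs=np.nonzero(m);print(len(xs),xs.min(),xs.max(),ys.min(),ys.max())
print("collar",cast(c,[260,212],.068),"plus",cast(c,[259.5,222],.1))
# lever hub
m=comp(g>120,(484,160));ys,xs=np.nonzero(m);print(len(xs),xs.min(),xs.max(),ys.min(),ys.max())
P=cast(c,np.c_[xs,ys],.022);h0=np.array([.5,.27])
for _ in range(5):
    near=P[np.linalg.norm(P[:,:2]-h0,axis=1)<.036];(cx,cy),r=cv2.minEnclosingCircle((near[:,:2]*1e3).astype(np.float32));h0=np.array([cx,cy])/1e3
print(h0,r, "ellipse ctr by eye",cast(c,[466.5,168.5],.022))
```

```text
271 245 273 209 236
collar [[ 0.54019403 -0.00207617  0.068     ]] plus [[ 0.53980737 -0.00245512  0.1       ]]
2263 414 490 145 265
[0.50136606 0.26671552] 35.787227630615234 ellipse ctr by eye [[0.49680115 0.26932451 0.022     ]]
```

View pics/w2c.png

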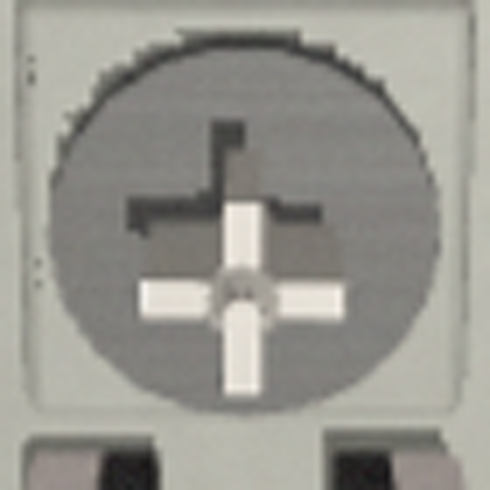

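```bash
python3 -c "
from h import *
plan([0.552,.258,0.15],78,10,1)"
```

```text
from [0.4959 0.0007 0.2315] phi 89.95 turn -11.95 tilt y [ 1.e-04 -1.e-04 -1.e+00]
[{"hand": 1, "dx": 0.56, "dy": 0.81, "dz": 2.57, "ay": 1.2}, {"hand": 1, "dx": 0.5, "dy": 0.81, "dz": 2.58, "ay": 1.2}, {"hand": 1, "dx": 0.45, "dy": 0.81, "dz": 2.59, "ay": 1.2}, {"hand": 1, "dx": 0.4, "dy": 0.81, "dz": 2.6, "ay": 1.2}, {"hand": 1, "dx": 0.34, "dy": 0.81, "dz": 2.61, "ay": 1.2}]
[{"hand": 1, "dx": 0.29, "dy": 0.81, "dz": 2.62, "ay": 1.2}, {"hand": 1, "dx": 0.23, "dy": 0.81, "dz": 2.62, "ay": 1.2}, {"hand": 1, "dx": 0.18, "dy": 0.81, "dz": 2.63, "ay": 1.2}, {"hand": 1, "dx": 0.12, "dy": 0.81, "dz": 2.63, "ay": 1.2}, {"hand": 1, "dx": 0.07, "dy": 0.81, "dz": 2.63, "ay": 1.2}]
```

Emit:
jog_arm:
  rows:
    - {"hand": 1,"dx": 0.6,"dy": 0.8,"dz": 2.6,"ax": 0,"ay": 1.2,"az": 0}
    - {"hand": 1,"dx": 0.5,"dy": 0.8,"dz": 2.6,"ax": 0,"ay": 1.2,"az": 0}
    - {"hand": 1,"dx": 0.4,"dy": 0.8,"dz": 2.6,"ax": 0,"ay": 1.2,"az": 0}
    - {"hand": 1,"dx": 0.4,"dy": 0.8,"dz": 2.6,"ax": 0,"ay": 1.2,"az": 0}
    - {"hand": 1,"dx": 0.3,"dy": 0.8,"dz": 2.6,"ax": 0,"ay": 1.2,"az": 0}

```text
time_s: 3.17
position: [0.5236, 0.1311, 0.1911]
tool_rot: [[0.994, 0.0, 0.106], [-0.106, -0.0, 0.994], [0.0, -1.0, -0.0]]
ft_force: [0.7, 0.1, 0.0]
grip_width: 0.0852
```

Emit:
jog_arm:
  rows:
    - {"hand": 1,"dx": 0.3,"dy": 0.8,"dz": 2.6,"ax": 0,"ay": 1.2,"az": 0}
    - {"hand": 1,"dx": 0.2,"dy": 0.8,"dz": 2.6,"ax": 0,"ay": 1.2,"az": 0}
    - {"hand": 1,"dx": 0.2,"dy": 0.8,"dz": 2.6,"ax": 0,"ay": 1.2,"az": 0}
    - {"hand": 1,"dx": 0.1,"dy": 0.8,"dz": 2.6,"ax": 0,"ay": 1.2,"az": 0}
    - {"hand": 1,"dx": 0.1,"dy": 0.8,"dz": 2.6,"ax": 0,"ay": 1.2,"az": 0}

```text
time_s: 3.58
position: [0.5514, 0.2585, 0.151]
tool_rot: [[0.978, -0.0, 0.209], [-0.209, -0.0, 0.978], [-0.0, -1.0, -0.0]]
ft_force: [1.3, -0.1, 0.1]
grip_width: 0.0854
```

Emit:
jog_arm:
  rows:
    - {"hand": 1,"dx": 0,"dy": 0,"dz": 0,"ax": 0,"ay": 0,"az": 0}
    - {"hand": 1,"dx": 0,"dy": 0,"dz": 0,"ax": 0,"ay": 0,"az": 0}
    - {"hand": 1,"dx": 0,"dy": 0,"dz": 0,"ax": 0,"ay": 0,"az": 0}
    - {"hand": 1,"dx": 0,"dy": 0,"dz": 0,"ax": 0,"ay": 0,"az": 0}
    - {"hand": 1,"dx": 0,"dy": 0,"dz": 0,"ax": 0,"ay": 0,"az": 0}

```text
time_s: 4.0
position: [0.5515, 0.2568, 0.1519]
tool_rot: [[0.978, 0.001, 0.208], [-0.208, 0.0, 0.978], [0.001, -1.0, 0.0]]
ft_force: [-0.2, -0.5, -0.4]
grip_width: 0.0854
```

Run:
```python
from h import *
import pickle
st=status.observe();im=imaging.get_image("wrist");cv2.imwrite("pics/w3.png",im[:,:,::-1]);pickle.dump(st,open("w3.pkl","wb"))
print(st["time_s"],st["position"],st["tool_rot"].round(4),st["q"],abs(st["qvel"]).max())
```

```text
4.0 [0.55146284 0.25678851 0.15189316] [[ 9.781e-01  7.000e-04  2.083e-01]
 [-2.083e-01  1.000e-04  9.781e-01]
 [ 7.000e-04 -1.000e+00  2.000e-04]] [ 1.38341458e+01  3.12267643e+01  7.19027992e+01 -5.00487863e-03
  7.68287170e+01 -6.41417239e+01] 0.23908736448798734
```

View pics/w3.png

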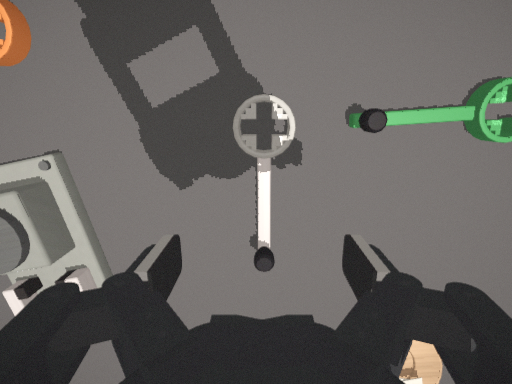

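Run:
```python
from h import *
import pickle
st=pickle.load(open("w3.pkl","rb"));c=cam("wrist",st);im=cv2.imread("pics/w3.png");g=im.min(2)
a=cv2.resize(im[85:275,230:300],(280,760)[:2]);a=cv2.resize(im[85:235,225:305],None,fx=4,fy=4);a=a[:600];cv2.imwrite("pics/w3c.png",a)
h=cast(c,[264.5,126],.022)[0];print("hub",h)
# arm edges per row
L=[]
for v in range(166,240,6):
    row=g[v,235:300].astype(int);xs=np.nonzero(row>150)[0]
    if len(xs): L.append((235+xs.min()-.5+235+xs.max()+.5,2*v,len(xs)))
L=np.array(L,float);print(L[:,:2]/2,L[:,2])
P=cast(c,L[:,:2]/2,.016)
vx,vy,x0,y0=cv2.fitLine((P[:,:2]*1e3).astype(np.float32),cv2.DIST_HUBER,0,.01,.01).ravel()
if vx<0:vx,vy=-vx,-vy
print("yaw",np.degrees(np.arctan2(vy,vx)),"off",(h[0]*1e3-x0)*vy-(h[1]*1e3-y0)*vx,"yaw hub->knob?",P[0],P[-1])
R=st["tool_rot"]
print((R.T@(h-st["position"])), [ (R.T@(p-st["position"])).round(4) for p in P[[0,5,-1]]])
```

```text
hub [0.49614415 0.27078638 0.022     ]
[[263.5 166. ]
 [264.  172. ]
 [264.  178. ]
 [264.  184. ]
 [264.  190. ]
 [264.  196. ]
 [264.  202. ]
 [264.  208. ]
 [264.  214. ]
 [264.  220. ]
 [264.  226. ]
 [264.  232. ]
 [263.5 238. ]] [12. 13. 13. 13. 13. 13. 13. 13. 13. 13. 13. 13. 12.]
yaw -12.075421 off -0.1993376650781684 yaw hub->knob? [0.53571167 0.26148956 0.016     ] [0.61561872 0.24462864 0.016     ]
[-0.05711095  0.12985417  0.0021364 ] [array([-0.0165,  0.1359,  0.0013]), array([0.016 , 0.1359, 0.0019]), array([0.0652, 0.1359, 0.0014])]
```

View pics/w3c.png

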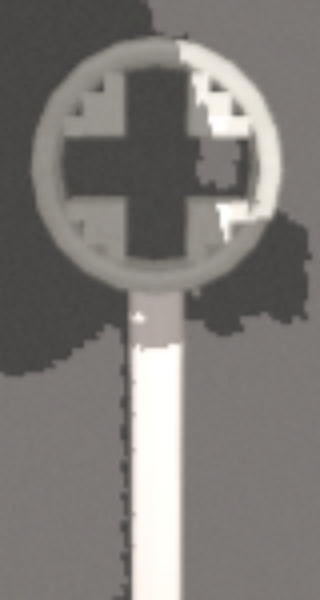

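Emit:
jog_arm:
  rows:
    - {"hand": 1,"dx": -0.2,"dy": 3.5,"dz": 0.2,"ax": 0,"ay": 0,"az": 0}
    - {"hand": 1,"dx": 0,"dy": 3.5,"dz": 0,"ax": 0,"ay": 0,"az": 0}
    - {"hand": 1,"dx": 0,"dy": 3.0,"dz": 0,"ax": 0,"ay": 0,"az": 0}
    - {"hand": 1,"dx": 0,"dy": 2.5,"dz": 0,"ax": 0,"ay": 0,"az": 0}
    - {"hand": 1,"dx": 0,"dy": 1.7,"dz": 0,"ax": 0,"ay": 0,"az": 0}

```text
time_s: 4.47
position: [0.5489, 0.2593, 0.0071]
tool_rot: [[0.978, -0.003, 0.208], [-0.208, -0.001, 0.978], [-0.002, -1.0, -0.001]]
ft_force: [0.5, -0.0, -0.1]
grip_width: 0.0852
```

Emit:
jog_arm:
  rows:
    - {"hand": 1,"dx": 0,"dy": 0.6,"dz": 0,"ax": 0,"ay": 0,"az": 0}
    - {"hand": 1,"dx": 0,"dy": 0,"dz": 0,"ax": 0,"ay": 0,"az": 0}
    - {"hand": 1,"dx": 0,"dy": 0,"dz": 0,"ax": 0,"ay": 0,"az": 0}
    - {"hand": 1,"dx": 0,"dy": 0,"dz": 0,"ax": 0,"ay": 0,"az": 0}
    - {"hand": 1,"dx": 0,"dy": 0,"dz": 0,"ax": 0,"ay": 0,"az": 0}

```text
time_s: 4.88
position: [0.5504, 0.2603, 0.0048]
tool_rot: [[0.978, 0.002, 0.207], [-0.207, 0.001, 0.978], [0.002, -1.0, 0.001]]
ft_force: [0.3, 0.7, -0.7]
grip_width: 0.0858
```

Emit:
jog_arm:
  rows:
    - {"hand": 0,"dx": 0,"dy": 0.1,"dz": 0,"ax": 0,"ay": 0,"az": 0}
    - {"hand": 0,"dx": 0,"dy": 0,"dz": 0,"ax": 0,"ay": 0,"az": 0}
    - {"hand": 0,"dx": 0,"dy": 0,"dz": 0,"ax": 0,"ay": 0,"az": 0}
    - {"hand": 0,"dx": 0,"dy": 0,"dz": 0,"ax": 0,"ay": 0,"az": 0}
    - {"hand": 0,"dx": 0,"dy": 0,"dz": 0,"ax": 0,"ay": 0,"az": 0}
  newtons: 40

```text
time_s: 5.3
position: [0.5497, 0.2602, 0.0024]
tool_rot: [[0.978, 0.0, 0.207], [-0.207, 0.0, 0.978], [0.0, -1.0, 0.0]]
ft_force: [-0.2, -0.9, -0.1]
grip_width: 0.0252
```

Emit:
jog_arm:
  rows:
    - {"hand": 0,"dx": 0,"dy": 0,"dz": 0,"ax": 0,"ay": 0,"az": 0}
    - {"hand": 0,"dx": 0,"dy": 0,"dz": 0,"ax": 0,"ay": 0,"az": 0}
    - {"hand": 0,"dx": 0,"dy": 0,"dz": 0,"ax": 0,"ay": 0,"az": 0}
    - {"hand": 0,"dx": 0,"dy": 0,"dz": 0,"ax": 0,"ay": 0,"az": 0}
    - {"hand": 0,"dx": 0,"dy": 0,"dz": 0,"ax": 0,"ay": 0,"az": 0}
  newtons: 40

```text
time_s: 5.72
position: [0.5498, 0.2602, 0.0025]
tool_rot: [[0.978, 0.0, 0.207], [-0.207, 0.0, 0.978], [0.0, -1.0, 0.0]]
ft_force: [-0.4, -0.3, 2.6]
grip_width: 0.0126
```

Emit:
jog_arm:
  rows:
    - {"hand": 0,"dx": 0,"dy": -1,"dz": 0,"ax": 0,"ay": 0,"az": 0}
    - {"hand": 0,"dx": 0,"dy": -2.5,"dz": 0,"ax": 0,"ay": 0,"az": 0}
    - {"hand": 0,"dx": 0,"dy": -3,"dz": 0,"ax": 0,"ay": 0,"az": 0}
    - {"hand": 0,"dx": 0,"dy": -3,"dz": 0,"ax": 0,"ay": 0,"az": 0}
    - {"hand": 0,"dx": 0,"dy": -3,"dz": 0,"ax": 0,"ay": 0,"az": 0}

```text
time_s: 6.13
position: [0.5493, 0.2601, 0.1289]
tool_rot: [[0.978, -0.001, 0.207], [-0.207, -0.0, 0.978], [-0.001, -1.0, -0.0]]
ft_force: [0.7, 0.3, -2.8]
grip_width: 0.0128
```

Emit:
jog_arm:
  rows:
    - {"hand": 0,"dx": 0,"dy": -2,"dz": 0,"ax": 0,"ay": 0,"az": 0}
    - {"hand": 0,"dx": 0,"dy": -1.5,"dz": 0,"ax": 0,"ay": 0,"az": 0}
    - {"hand": 0,"dx": 0,"dy": 0,"dz": 0,"ax": 0,"ay": 0,"az": 0}
    - {"hand": 0,"dx": 0,"dy": 0,"dz": 0,"ax": 0,"ay": 0,"az": 0}
    - {"hand": 0,"dx": 0,"dy": 0,"dz": 0,"ax": 0,"ay": 0,"az": 0}

```text
time_s: 6.55
position: [0.5491, 0.26, 0.161]
tool_rot: [[0.978, -0.002, 0.207], [-0.207, -0.001, 0.978], [-0.002, -1.0, -0.001]]
ft_force: [-0.1, 0.9, -2.7]
grip_width: 0.0128
```

Run:
```python
from h import *
import pickle
st=status.observe();im=imaging.get_image("wrist");cv2.imwrite("pics/w4.png",im[:,:,::-1]);pickle.dump(st,open("w4.pkl","wb"))
print(st["time_s"],st["position"],st["tool_rot"].round(4),st["ft_force"],st["wrist_torque"],st["grip_width"])
print("hub goal grip yaw0:")
plan([.5405+.055,-.002,st["position"][2]],90,10,0)
```

```text
6.55 [0.54906105 0.25997599 0.16098181] [[ 9.783e-01 -2.400e-03  2.071e-01]
 [-2.071e-01 -6.000e-04  9.783e-01]
 [-2.200e-03 -1.000e+00 -1.100e-03]] [-0.08569159  0.87327882 -2.69784024] [-0.038504   -0.10244527  0.00518458] 0.012820170359690604
hub goal grip yaw0:
from [0.5491 0.26   0.1608] phi 78.05 turn 11.95 tilt y [-2.8e-03 -7.0e-04 -1.0e+00]
[{"hand": 0, "dx": 1.0, "dy": -0.0, "dz": -2.47, "ay": -1.2}, {"hand": 0, "dx": 0.95, "dy": -0.0, "dz": -2.49, "ay": -1.2}, {"hand": 0, "dx": 0.89, "dy": -0.0, "dz": -2.51, "ay": -1.2}, {"hand": 0, "dx": 0.84, "dy": -0.0, "dz": -2.52, "ay": -1.2}, {"hand": 0, "dx": 0.79, "dy": -0.0, "dz": -2.54, "ay": -1.2}]
[{"hand": 0, "dx": 0.73, "dy": -0.0, "dz": -2.56, "ay": -1.2}, {"hand": 0, "dx": 0.68, "dy": -0.0, "dz": -2.57, "ay": -1.2}, {"hand": 0, "dx": 0.63, "dy": -0.0, "dz": -2.59, "ay": -1.2}, {"hand": 0, "dx": 0.57, "dy": -0.0, "dz": -2.6, "ay": -1.2}, {"hand": 0, "dx": 0.52, "dy": -0.0, "dz": -2.61, "ay": -1.2}]
```

View pics/w4.png

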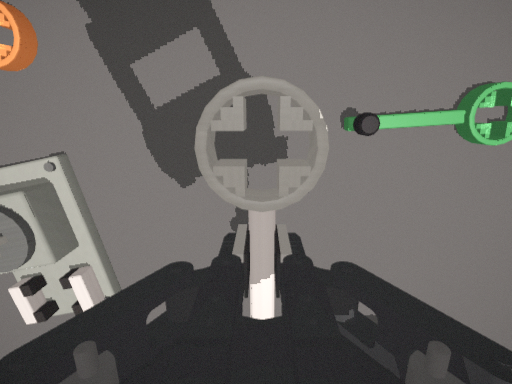

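Run:
```python
from h import *
import pickle
st=pickle.load(open("w4.pkl","rb"));c=cam("wrist",st);R=st["tool_rot"];z=st["position"][2]
for hz in (.0195,.0145,.0245):
    P=cast(c,[[262,144.5],[195.5,144.5],[328.5,144.5],[262,77.5],[262,211.5]],z+hz)
    print(hz,((P-st["position"])@R*1e3).round(1)[:,[0,2]])
```

```text
0.0195 [[-55.6  -0.6]
 [-55.6 -30.4]
 [-55.6  29.1]
 [-83.4  -0.6]
 [-23.7  -0.6]]
0.0145 [[-55.   -0.6]
 [-55.  -31.6]
 [-55.   30.4]
 [-84.   -0.6]
 [-21.9  -0.6]]
0.0245 [[-56.1  -0.6]
 [-56.1 -29.2]
 [-56.1  27.9]
 [-82.9  -0.7]
 [-25.6  -0.6]]
```

Emit:
jog_arm:
  rows:
    - {"hand": 0,"dx": 1.0,"dy": 0,"dz": -2.5,"ax": 0,"ay": -1.2,"az": 0}
    - {"hand": 0,"dx": 1.0,"dy": 0,"dz": -2.5,"ax": 0,"ay": -1.2,"az": 0}
    - {"hand": 0,"dx": 0.9,"dy": 0,"dz": -2.5,"ax": 0,"ay": -1.2,"az": 0}
    - {"hand": 0,"dx": 0.8,"dy": 0,"dz": -2.5,"ax": 0,"ay": -1.2,"az": 0}
    - {"hand": 0,"dx": 0.8,"dy": 0,"dz": -2.5,"ax": 0,"ay": -1.2,"az": 0}

```text
time_s: 7.02
position: [0.5729, 0.1282, 0.1609]
tool_rot: [[0.995, -0.003, 0.102], [-0.102, 0.0, 0.995], [-0.003, -1.0, -0.0]]
ft_force: [0.5, -0.3, -1.6]
grip_width: 0.0129
```

Emit:
jog_arm:
  rows:
    - {"hand": 0,"dx": 0.7,"dy": 0,"dz": -2.6,"ax": 0,"ay": -1.2,"az": 0}
    - {"hand": 0,"dx": 0.7,"dy": 0,"dz": -2.6,"ax": 0,"ay": -1.2,"az": 0}
    - {"hand": 0,"dx": 0.6,"dy": 0,"dz": -2.6,"ax": 0,"ay": -1.2,"az": 0}
    - {"hand": 0,"dx": 0.6,"dy": 0,"dz": -2.6,"ax": 0,"ay": -1.2,"az": 0}
    - {"hand": 0,"dx": 0.5,"dy": 0,"dz": -2.6,"ax": 0,"ay": -1.2,"az": 0}

```text
time_s: 7.43
position: [0.5959, -0.0036, 0.1609]
tool_rot: [[1.0, -0.002, -0.002], [0.002, 0.001, 1.0], [-0.002, -1.0, 0.001]]
ft_force: [0.9, 0.3, -2.8]
grip_width: 0.0125
```

Emit:
jog_arm:
  rows:
    - {"hand": 0,"dx": 0,"dy": 0,"dz": 0,"ax": 0,"ay": 0,"az": 0}
    - {"hand": 0,"dx": 0,"dy": 0,"dz": 0,"ax": 0,"ay": 0,"az": 0}
    - {"hand": 0,"dx": 0,"dy": 0,"dz": 0,"ax": 0,"ay": 0,"az": 0}
    - {"hand": 0,"dx": 0,"dy": 0,"dz": 0,"ax": 0,"ay": 0,"az": 0}
    - {"hand": 0,"dx": 0,"dy": 0,"dz": 0,"ax": 0,"ay": 0,"az": 0}

```text
time_s: 7.85
position: [0.596, -0.0013, 0.1621]
tool_rot: [[1.0, -0.001, -0.002], [0.002, 0.0, 1.0], [-0.001, -1.0, 0.0]]
ft_force: [0.5, 0.1, -2.2]
grip_width: 0.0127
```

Run:
```python
from h import *
import pickle
st=status.observe();im=imaging.get_image("wrist");cv2.imwrite("pics/w5.png",im[:,:,::-1]);pickle.dump(st,open("w5.pkl","wb"))
s=imaging.get_image("scene")[:,:,::-1];t=imaging.get_image("top")[:,:,::-1]
cv2.imwrite("pics/s5.png",np.hstack([cv2.resize(s[170:270,130:230],(390,390)),cv2.resize(t[120:220,260:360],(390,390))]))
print(st["time_s"],st["position"],st["tool_rot"].round(4),st["ft_force"])
```

```text
7.85 [ 0.59597611 -0.00125452  0.16210576] [[ 1.0e+00 -5.0e-04 -2.2e-03]
 [ 2.2e-03  2.0e-04  1.0e+00]
 [-5.0e-04 -1.0e+00  2.0e-04]] [ 0.45864632  0.1446609  -2.1788603 ]
```

View pics/w5.png

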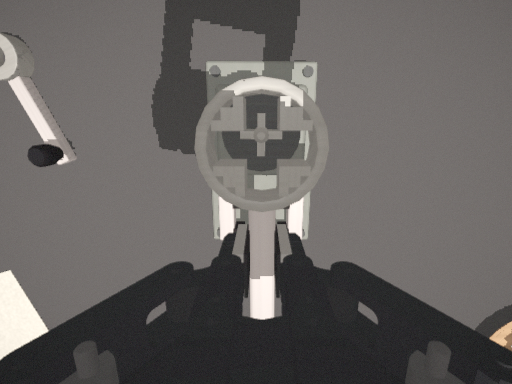

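View pics/s5.png

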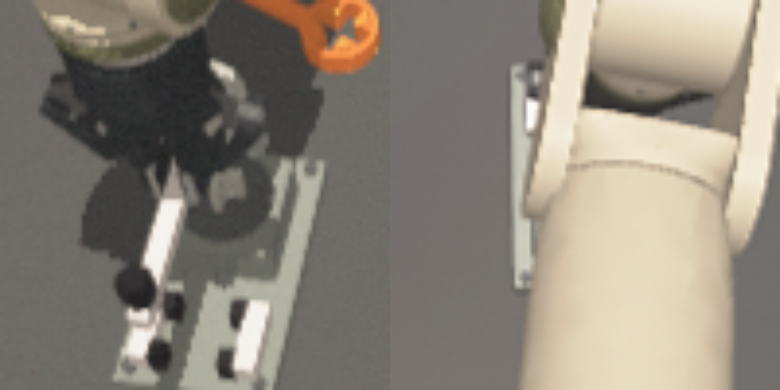

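Run:
```python
from h import *
import pickle
st=pickle.load(open("w5.pkl","rb"));c=cam("wrist",st);im=cv2.imread("pics/w5.png")
a=cv2.resize(im[70:220,187:337],None,fx=4,fy=4,interpolation=cv2.INTER_CUBIC);cv2.imwrite("pics/w5c.png",a)
print("nose",cast(c,[261.3,134.5],.103),"rib plane",cast(c,[261.3,134.5],.096))
z=st["position"][2]
print("hub",cast(c,[262,144.5],z+.0195),cast(c,[262,144.5],z+.0145))
```

```text
nose [[ 0.541603   -0.00240474  0.103     ]] rib plane [[ 0.54211567 -0.00240458  0.096     ]]
hub [[ 0.54023714 -0.00208533  0.18160576]] [[ 0.54078245 -0.00207211  0.17660576]]
```

View pics/w5c.png

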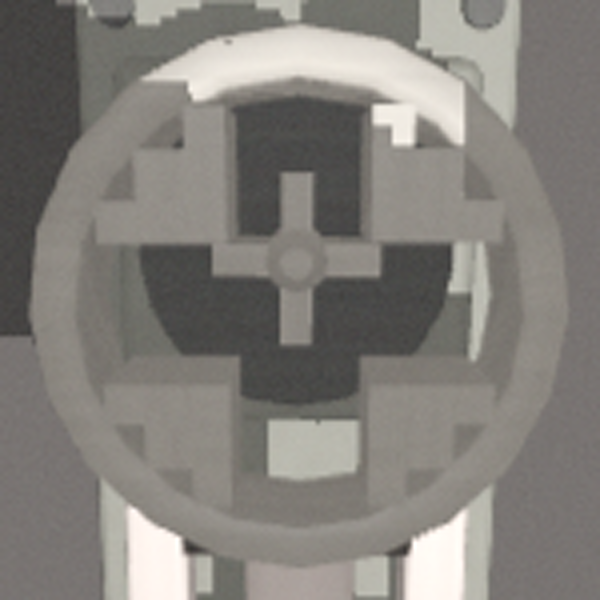

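Wrist view: the shaft cross at (261,134) shows squarely through the hub hole at (262,145), within 2 mm when cast at the right heights. Lowering.

Emit:
jog_arm:
  rows:
    - {"hand": 0,"dx": 0.1,"dy": 1.5,"dz": 0,"ax": 0,"ay": 0.1,"az": 0}
    - {"hand": 0,"dx": 0,"dy": 1.5,"dz": 0,"ax": 0,"ay": 0,"az": 0}
    - {"hand": 0,"dx": 0,"dy": 1,"dz": 0,"ax": 0,"ay": 0,"az": 0}
    - {"hand": 0,"dx": 0,"dy": 0.7,"dz": 0,"ax": 0,"ay": 0,"az": 0}
    - {"hand": 0,"dx": 0,"dy": 0.5,"dz": 0,"ax": 0,"ay": 0,"az": 0}

```text
time_s: 8.42
position: [0.5971, -0.0022, 0.1096]
tool_rot: [[1.0, -0.001, 0.001], [-0.001, 0.0, 1.0], [-0.001, -1.0, 0.0]]
ft_force: [-0.4, 0.0, -2.3]
grip_width: 0.0129
```

Emit:
jog_arm:
  rows:
    - {"hand": 0,"dx": 0,"dy": 0.4,"dz": 0,"ax": 0,"ay": 0,"az": 0}
    - {"hand": 0,"dx": 0,"dy": 0.4,"dz": 0,"ax": 0,"ay": 0,"az": 0}
    - {"hand": 0,"dx": 0,"dy": 0.4,"dz": 0,"ax": 0,"ay": 0,"az": 0}
    - {"hand": 0,"dx": 0,"dy": 0.4,"dz": 0,"ax": 0,"ay": 0,"az": 0}
    - {"hand": 0,"dx": 0,"dy": 0.4,"dz": 0,"ax": 0,"ay": 0,"az": 0}

```text
time_s: 8.83
position: [0.5973, -0.0024, 0.0902]
tool_rot: [[1.0, 0.0, 0.001], [-0.001, -0.0, 1.0], [0.0, -1.0, -0.0]]
ft_force: [-0.3, -0.4, -2.5]
grip_width: 0.0129
```

Run:
```python
from h import *
st=status.observe();im=imaging.get_image("wrist");cv2.imwrite("pics/w6.png",im[:,:,::-1])
print(st["time_s"],st["position"],st["tool_rot"].round(4),st["ft_force"],st["wrist_torque"])
```

```text
8.8333 [ 0.59731255 -0.0023536   0.09018964] [[ 1.e+00  4.e-04  8.e-04]
 [-8.e-04 -1.e-04  1.e+00]
 [ 4.e-04 -1.e+00 -1.e-04]] [-0.26302591 -0.431751   -2.47140258] [-0.05212872 -0.12413584 -0.00612092]
```

View pics/w6.png

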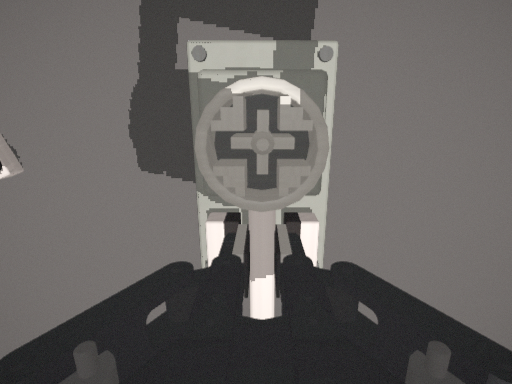

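The ribs are inside the slots, centred at (262,144), with no contact force. Continuing down.

Emit:
jog_arm:
  rows:
    - {"hand": 0,"dx": 0,"dy": 0.4,"dz": 0,"ax": 0,"ay": 0,"az": 0}
    - {"hand": 0,"dx": 0,"dy": 0.4,"dz": 0,"ax": 0,"ay": 0,"az": 0}
    - {"hand": 0,"dx": 0,"dy": 0.3,"dz": 0,"ax": 0,"ay": 0,"az": 0}
    - {"hand": 0,"dx": 0,"dy": 0.2,"dz": 0,"ax": 0,"ay": 0,"az": 0}
    - {"hand": 0,"dx": 0,"dy": 0.1,"dz": 0,"ax": 0,"ay": 0,"az": 0}

```text
time_s: 9.3
position: [0.5971, -0.0023, 0.076]
tool_rot: [[1.0, -0.0, 0.001], [-0.001, 0.0, 1.0], [-0.0, -1.0, 0.0]]
ft_force: [1.4, 0.3, -2.9]
grip_width: 0.0128
```

Emit:
jog_arm:
  rows:
    - {"hand": 0,"dx": 0,"dy": 0.1,"dz": 0,"ax": 0,"ay": 0,"az": 0}
    - {"hand": 0,"dx": 0,"dy": 0.1,"dz": 0,"ax": 0,"ay": 0,"az": 0}
    - {"hand": 0,"dx": 0,"dy": 0.1,"dz": 0,"ax": 0,"ay": 0,"az": 0}
    - {"hand": 0,"dx": 0,"dy": 0,"dz": 0,"ax": 0,"ay": 0,"az": 0}
    - {"hand": 0,"dx": 0,"dy": 0,"dz": 0,"ax": 0,"ay": 0,"az": 0}

```text
time_s: 9.72
position: [0.5972, -0.0023, 0.0734]
tool_rot: [[1.0, 0.0, 0.001], [-0.001, 0.0, 1.0], [0.0, -1.0, 0.0]]
ft_force: [-0.8, -0.0, -1.8]
grip_width: 0.013
```

Run:
```python
from h import *
st=status.observe()
print(st["time_s"],st["position"],st["ft_force"],st["wrist_torque"])
```

```text
9.7167 [ 0.59721283 -0.00234186  0.07335355] [-7.77754919e-01 -5.69603036e-04 -1.83781144e+00] [-0.00496916 -0.10774869 -0.02920845]
```

Still no contact at TCP z 0.0734; about 3 mm to go.

Emit:
jog_arm:
  rows:
    - {"hand": 0,"dx": 0,"dy": 0.1,"dz": 0,"ax": 0,"ay": 0,"az": 0}
    - {"hand": 0,"dx": 0,"dy": 0.1,"dz": 0,"ax": 0,"ay": 0,"az": 0}
    - {"hand": 0,"dx": 0,"dy": 0.1,"dz": 0,"ax": 0,"ay": 0,"az": 0}
    - {"hand": 0,"dx": 0,"dy": 0,"dz": 0,"ax": 0,"ay": 0,"az": 0}
    - {"hand": 0,"dx": 0,"dy": 0,"dz": 0,"ax": 0,"ay": 0,"az": 0}

```text
time_s: 10.13
position: [0.5972, -0.0023, 0.0705]
tool_rot: [[1.0, 0.0, 0.001], [-0.001, -0.0, 1.0], [0.0, -1.0, -0.0]]
ft_force: [-0.6, 0.3, 0.7]
grip_width: 0.0133
```

Emit:
jog_arm:
  rows:
    - {"hand": 0,"dx": 0,"dy": 0.1,"dz": 0,"ax": 0,"ay": 0,"az": 0}
    - {"hand": 0,"dx": 0,"dy": 0,"dz": 0,"ax": 0,"ay": 0,"az": 0}
    - {"hand": 0,"dx": 0,"dy": 0,"dz": 0,"ax": 0,"ay": 0,"az": 0}
    - {"hand": 0,"dx": 0,"dy": 0,"dz": 0,"ax": 0,"ay": 0,"az": 0}
    - {"hand": 0,"dx": 0,"dy": 0,"dz": 0,"ax": 0,"ay": 0,"az": 0}

```text
time_s: 10.55
position: [0.5973, -0.0024, 0.0703]
tool_rot: [[1.0, 0.001, 0.001], [-0.001, -0.0, 1.0], [0.001, -1.0, -0.0]]
ft_force: [-2.8, 0.2, 7.6]
grip_width: 0.0129
```

Run:
```python
from h import *
st=status.observe();im=imaging.get_image("wrist");cv2.imwrite("pics/w7.png",im[:,:,::-1])
print(st["time_s"],st["position"],st["ft_force"],st["wrist_torque"])
```

```text
10.55 [ 0.597341   -0.00236146  0.07029911] [-2.81864638  0.21062315  7.60552419] [0.07040654 0.52284599 0.00927462]
```

View pics/w7.png

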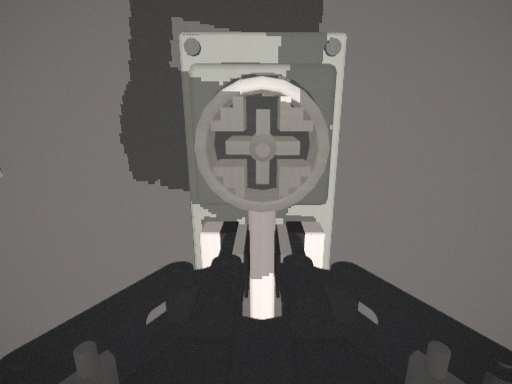

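Emit:
jog_arm:
  rows:
    - {"hand": 0.2,"dx": 0,"dy": -0.1,"dz": 0,"ax": 0,"ay": 0,"az": 0}
    - {"hand": 0.4,"dx": 0,"dy": 0,"dz": 0,"ax": 0,"ay": 0,"az": 0}
    - {"hand": 0.5,"dx": 0,"dy": 0,"dz": 0,"ax": 0,"ay": 0,"az": 0}
    - {"hand": 0.5,"dx": 0,"dy": 0,"dz": 0,"ax": 0,"ay": 0,"az": 0}
    - {"hand": 0.5,"dx": 0,"dy": 0,"dz": 0,"ax": 0,"ay": 0,"az": 0}

```text
time_s: 11.02
position: [0.5972, -0.0024, 0.0702]
tool_rot: [[1.0, -0.0, 0.001], [-0.001, 0.0, 1.0], [-0.0, -1.0, 0.0]]
ft_force: [0.6, -0.0, -0.2]
grip_width: 0.0426
```

Emit:
jog_arm:
  rows:
    - {"hand": 0.5,"dx": 0,"dy": -0.3,"dz": 0,"ax": 0,"ay": 0,"az": 0}
    - {"hand": 0.5,"dx": 0,"dy": -0.8,"dz": 0,"ax": 0,"ay": 0,"az": 0}
    - {"hand": 0.5,"dx": 0,"dy": -1.5,"dz": 0,"ax": 0,"ay": 0,"az": 0}
    - {"hand": 0.5,"dx": 0,"dy": -2.5,"dz": 0,"ax": 0,"ay": 0,"az": 0}
    - {"hand": 0.5,"dx": 0,"dy": -3,"dz": 0,"ax": 0,"ay": 0,"az": 0}

```text
time_s: 11.43
position: [0.5965, -0.0022, 0.1517]
tool_rot: [[1.0, -0.003, 0.001], [-0.001, 0.001, 1.0], [-0.003, -1.0, 0.001]]
ft_force: [-0.2, -0.4, -0.5]
grip_width: 0.0428
```

Emit:
jog_arm:
  rows:
    - {"hand": 0.5,"dx": -1.5,"dy": -3,"dz": 0,"ax": 0,"ay": 0,"az": 0}
    - {"hand": 0.5,"dx": -2,"dy": -2,"dz": 0,"ax": 0,"ay": 0,"az": 0}
    - {"hand": 0.5,"dx": -2,"dy": 0,"dz": 0,"ax": 0,"ay": 0,"az": 0}
    - {"hand": 0.5,"dx": 0,"dy": 0,"dz": 0,"ax": 0,"ay": 0,"az": 0}
    - {"hand": 0.5,"dx": 0,"dy": 0,"dz": 0,"ax": 0,"ay": 0,"az": 0}

```text
time_s: 11.85
position: [0.5419, -0.0023, 0.2023]
tool_rot: [[1.0, 0.001, 0.001], [-0.001, -0.0, 1.0], [0.001, -1.0, -0.0]]
ft_force: [0.5, 0.2, -0.3]
grip_width: 0.0425
```

Run:
```python
from h import *
import pickle
st=status.observe();im=imaging.get_image("wrist");cv2.imwrite("pics/w8.png",im[:,:,::-1]);pickle.dump(st,open("w8.pkl","wb"))
s=imaging.get_image("scene")[:,:,::-1];cv2.imwrite("pics/s8.png",s)
print(st["time_s"],st["position"],st["ft_force"],st["grip_width"])
```

```text
11.85 [ 0.54192984 -0.0022668   0.20233828] [ 0.53918177  0.21762684 -0.29338717] 0.042504944420156565
```

View pics/w8.png

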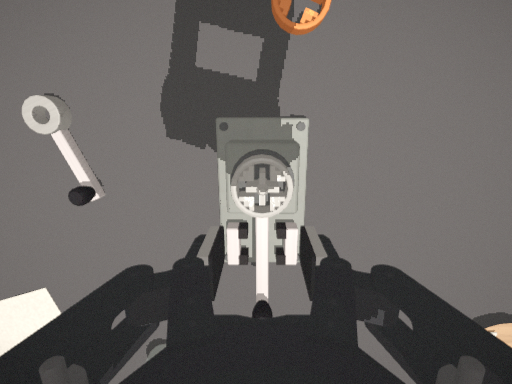

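View pics/s8.png

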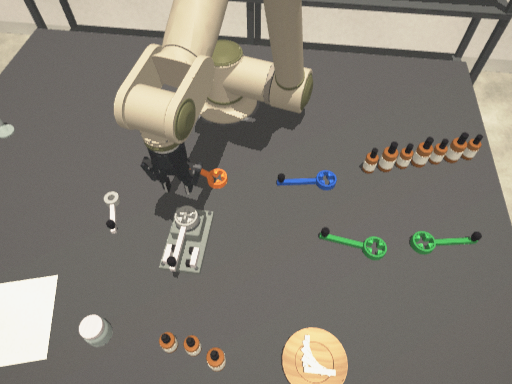

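Run:
```python
from h import *
import pickle
st=pickle.load(open("w8.pkl","rb"));c=cam("wrist",st);s=cam("scene")
w=cv2.imread("pics/w8.png");q=cv2.imread("pics/s8.png")
cv2.imwrite("pics/c8.png",np.hstack([cv2.resize(w[145:325,215:315],(333,600),interpolation=cv2.INTER_CUBIC),cv2.resize(q[195:275,155:215],(450,600),interpolation=cv2.INTER_CUBIC)]))
print("wrist",cast(c,[262.5,186],.09),"scene",cast(s,[186.2,217],.09))
print("hub width mm at .09:",np.linalg.norm(np.diff(cast(c,[[230.5,187],[294.5,187]],.09),axis=0))*1e3)
print("knob tip",cast(c,[262,308],.112))
```

```text
wrist [[ 0.54063459 -0.00221639  0.09      ]] scene [[0.5504188  0.00201376 0.09      ]]
hub width mm at .09: 62.0489945197556
knob tip [[ 0.66285632 -0.00281948  0.112     ]]
```

View pics/c8.png

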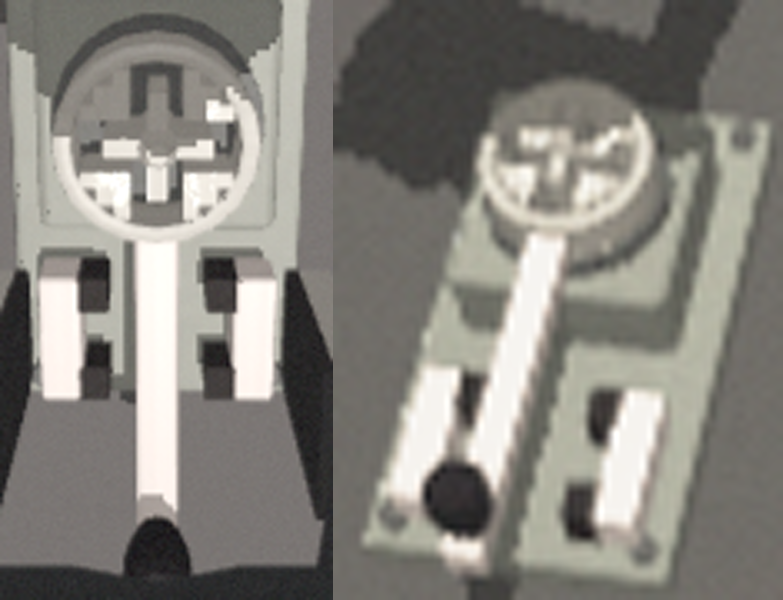

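The wrist view shows the hub at (262,187) with its slots around the ribs and the arm straight along +x. The hub is 62 mm wide when cast at z = 0.09, so it is at seated height. The scene view shows it flat on the collar and the gripper clear.

```bash
python3 -c "
from rig import job,status
print(status.observe()['time_s']);print(job.close_job())"
```

```text
11.95
the job is handed in; nothing more can be done
None
```

The longer cross-holed lever is on the clamp shaft, seated on the collar with its arm along +x, and the job was handed in at about 12 s. I gripped it at 40 N, lowered it with the slots over the ribs and let go. The shorter lever and the coloured look-alikes were not touched.

**Checks that agree:**
- **Contact:** the downward load reversed to 7.6 N upward with the tool at z = 0.0703. That is about 68 mm above the height at which I gripped the lever on the table, so the hub is fully home.
- **Width and position:** after release, the hub measured 62.0 mm wide at its expected top height (0.09 m). It was centred at (0.541, -0.002), matching the shaft to about 1 mm.
- **Clear of the robot:** the wrist force was near zero and the gripper stood well away.

**Checks that disagreed:** the scene camera put the seated hub about 10 mm further out in x and 4 mm off in y. About half of the x difference was my pixel pick; the rest is like the 5–9 mm x offset that camera gave for the lever on the table. While the lever was held, its apparent width also suggested a few mm of droop; no droop showed after release.

My first batch of moves was refused for missing keys; nothing moved.

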